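# Open the sprung cap of a drying-room sample canister

### The arm

A 6-joint arm with a two-finger parallel gripper is mounted at the origin on the work surface. World frame = base frame: x ahead of the robot, y to its left, z up, the work surface at z = 0. Lengths are in mm, angles in rad, forces in N, time in s.
With the tool pointing down it reaches from about 350 to 950 mm from the base axis. Payload 17.4 kg.
Tool frame: the origin (TCP) lies midway between the tips of the shut fingers; the grasp point (between the pads) lies manip.tcp_to_grasp behind it (manip.tcp_to_grasp is the distance from the TCP to the grasp point, in mm); z points along the fingers, y is the direction in which the jaws open and shut (so a half turn about z gives the same grasp; the last joint's range is limited). The gripper opens to 93 mm and grips with 3 to 60 N. Pads are 15 mm wide; open, the fingers measure 128 mm over their backs; the gripper's body (75 mm by 188 mm) begins 65 mm behind the grasp point.
Start: joints at [-1.319, 0.116, 1.442, -0, 1.584, -0.038], TCP at [192.879, -646.862, 191.646] pointing down, gripper open.
Joint ranges: [-2.83, 2.83], [-0.83, 2.19], [0.07, 2.5], [-1.14, 4.28], [0.01, 3], [-2.97, 2.97]. Speed limits (rad/s): [1.89, 1.89, 2.22, 3.14, 3.14, 3.14].

### API

Orientations are given as a unit quaternion [x, y, z, w].
In Python, from plant import manip gives the robot as it stands.
- The arm moves only by the shell command python3 -m crank 'ROWS' [OPENING] [FORCE]. ROWS is JSON, a list of rows, each a list of 6 numbers: the shift along the tool's x, y, z in mm, then the turn, a rotation vector about the tool's x, y, z in degrees. A call has 1 to 10 rows; each row shifts and turns the commanded pose from where the row before left it, along the tool's axes as they then stand; what a row does not reach is not made up. A row lasts 1/12 s, in which the tool goes at most 41.7 mm and 7.16 degrees, less where a joint would pass 70% of its speed; a pose out of reach is approached as far as the arm can. A call is refused whole if a number of a shift passes 41.7 or a number of a turn 7.16, either way. A call with a gripper value outside its range is refused whole. OPENING is the finger opening in mm, from 0 to 93, set as the call begins (- or left out, the last holds). The fingers move at their own pace and stop on an object; FORCE is the grip in N (left out, the last holds). Time passes only in rows, so rows that do not move let the fingers close. It gives the time, the measured TCP pose, the force and the opening at its end, in the units of the state.
- manip.state(): the state, without advancing time (a new reading comes with each control period).
- manip.grab_frame(name): name is "side" or "top"; returns the picture (384x512x3 uint8, red, green, blue); there is no depth.
- manip.camera_info(name): a dict with "mtx" (3x3 intrinsics, pixels), "k1" (the pictures are not rectified: a ray, as slopes to the right and down, at radius r is drawn at 1 + k1 r^2 times it, then the intrinsics apply), "rvec" (rotation vector, rad) and "tvec" (3), from world to camera coordinates, as OpenCV has them. Camera axes: x right, y down, z forward; pixel columns grow to the right and rows downward; lengths in mm; the calibration is good to about 2 mm. A picture is of the moment at which its call begins. camera_info takes no time and is no camera call.
- manip.sign_off(): hands the job in, once; it reports no verdict.
Trained networks look in the newest picture that a camera, given by its name, has taken for a name from the list of things; names that differ only in an ending like _2 or _b are one class to them, and where a whole thing is asked for, a point or a joint stands for the part that bears it (a point fixed in the world has none). Each returns a list of dicts, best first, with "p" (0 to 1); they miss things now and then, are a little off and sometimes report something else, mostly with a low value. They report only what shows in the picture. A call takes as long as a camera call.
- manip.regions_of(camera, label): "region" (384x512 bool, what is visible of it) and "box" ([centre column, centre row, width, height] in pixels, round what is visible of it).
The state is a dict: "time_s": time; "q": joint angles; "qd": joint speeds; "tau": joint torques, N m; "tcp_pos": TCP position; "eef_rot": TCP orientation; "force": force on the tool from outside, world axes, zero at the start; "wrist_torque": the same for the moment, N m; "width": finger opening in mm.
Only numpy, scipy, OpenCV 4.12 (cv2) and the standard library are available. Lean on these libraries where they do the work, as an engineer would, in place of code of your own. Each camera call takes 0.05 s, during which the arm holds its last target.

### The job

Open the tall sample canister: grip its cap by the wing, press it down against the spring until the catch lets go (feel for it and never lean on it hard), twist it anticlockwise until it is free and lift it off. Stand the cap gently upright, wing on top, inside the empty steel tray and let go. Leave the low canister, and the tray with the dried mushrooms and what lies in it, alone.

Things in the scene. Friction and masses are not known exactly. Their poses are not given: they have to be found in the camera images.
- canister: Tall round steel canister bolted to the table: body 66 mm across, flat mouth plate 95 mm above the table, 84 mm square foot. Origin: centre of its underside, on the table; z up its axis. The locked cap's lugs lie along its x axis under the plate. The keyway lies 60 degrees anticlockwise (seen from above) from its x axis. The low canister looks alike but is 40 mm lower.
- mouth (a point): Centre of the tall canister's mouth plate, top face. A spring in the mouth pushes the locked cap up with about 5 N, and 0.8 N more per mm pressed. To clear the catch the cap must go down 3 to 10 mm: how far differs each time and cannot be seen. Under 1 mm beyond that it meets a hard seat. A push of 20 N always reaches the seat; over 40 N between cap and canister damages the lock.
- keyway (a point): On the canister axis at plate height, x along the keyway (14 mm wide, from a 29 mm hole). Held down past the catch, the cap turns anticlockwise (from above) by 60 degrees to the keyway; a hard stop follows at about 66. Forcing the twist at catch or stop counts in the 40 N. There, let up, the spring raises it up to 4 mm over its locked height and it lifts straight out.
- cap: The tall canister's loose cap, 0.1 to 0.2 kg. Origin: centre of its underside; z up its axis, x along wing and lugs. Above the origin: lug bar 48 mm long in x, 8 mm wide, 6 mm high; round stem 26 mm across; aluminium disc 64 mm across from 25 to 33 mm up. Locked, its origin is 83 mm above the table and its x lies along the canister's x within about 5 degrees.
- wing (a point): Centre of the cap's upright black wing handle, on the cap's axis 47 mm above its origin: 56 mm long in the cap's x, 12 mm thick in y, 33 to 61 mm above the cap's origin. Grip it across its thickness.
- empty_tray: Empty shallow square steel tray, 120 mm outside, walls 4 mm thick and 18 mm high, fixed to the table. Origin: centre of its underside, on the table; the inner floor is 4 mm above that. The cap stands in it on its stem.
- low_canister: Bystander: low steel canister of the same diameter, bolted down, mouth 55 mm above the table, with its own cap on (wing top 104 mm above the table). Origin: centre of the underside.
- mushroom_tray: Bystander: tray of the same size as the empty one, fixed, with three dried mushrooms in it. Origin: centre of its underside.
- mushroom0: Bystander: dried mushroom 42 mm across, 16 mm high, in the mushroom tray. Origin: centre of its underside.
- mushroom1: As mushroom0.
- mushroom2: As mushroom0.

How it is judged:
By the outcome, as a careful person would: the job done as asked, in the order asked, and still so for the second after the job is handed in, with the robot touching nothing.
It also fails if it takes over 64 s, if anything falls off the work surface, if the arm or the gripper's body presses on something with over 40 N, if the wrist force passes 120 N, or if a joint passes its speed limit or range.

## Working session

There is one attempt and no reset: what is moved stays moved. The work goes in short steps, Python scripts to look and compute and a shell command to move; the robot and the scene stay as the last step left them, time stands still between calls to the robot, and variables do not carry over. Pictures are saved under pics/ and viewed, and the job is handed in when it is done.

```bash
ls; mkdir -p pics; python3 - <<'E'
from plant import manip
import cv2
print(manip.state()); print(manip.tcp_to_grasp)
for n in("side","top"):
    print(n,manip.camera_info(n))
    cv2.imwrite(f"pics/{n}0.png",manip.grab_frame(n)[:,:,::-1])
E
```

```text
pics
{'time_s': 0.0, 'q': array([-1.31881563e+00,  1.16514244e-01,  1.44229614e+00, -2.39582333e-05,
        1.58397986e+00, -3.77909198e-02]), 'qd': array([-0.00097655,  0.00083493, -0.00180342,  0.00021934, -0.00051279,
       -0.00022035]), 'tau': array([ 3.00195406e-04, -7.21261811e+01, -6.22611952e+01,  7.79863796e-02,
        2.38069484e-02, -1.00336320e-04]), 'tcp_pos': array([ 192.79960826, -646.6280302 ,  190.8669683 ]), 'eef_rot': array([ 9.89522243e-01,  1.44379263e-01, -7.59151088e-05, -5.94085853e-04]), 'force': array([ 0.30686017, -0.03200709,  0.51909122]), 'wrist_torque': array([ 0.01106594, -0.06277662,  0.03393178]), 'width': 93.18931987930718}
18.8
side {'mtx': array([[468.98190926,   0.        , 249.36095106],
       [  0.        , 468.98190926, 189.17941831],
       [  0.        ,   0.        ,   1.        ]]), 'k1': -0.07942162554849937, 'rvec': array([ 2.38474704, -0.4038433 ,  0.14865327]), 'tvec': array([-524.16109481,  194.26687527, 1035.37651173])}
top {'mtx': array([[491.2227201 ,   0.        , 256.89332173],
       [  0.        , 491.2227201 , 197.57422564],
       [  0.        ,   0.        ,   1.        ]]), 'k1': -0.02979501619604123, 'rvec': array([ 2.12714854, -2.13265211,  0.15224235]), 'tvec': array([-1.00017392e+00,  5.36813489e+02,  1.20011088e+03])}
```

View pics/side0.png

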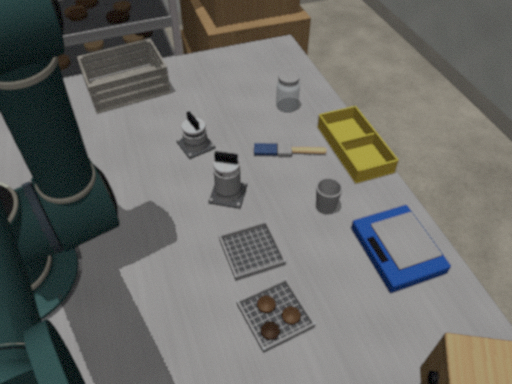

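View pics/top0.png

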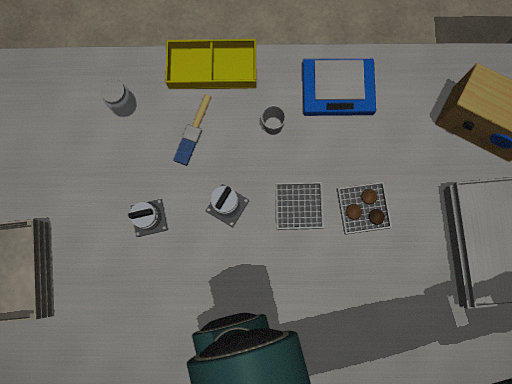

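```bash
cat > h.py <<'E'
import numpy as np, cv2
from plant import manip
def ray(cam,uv):
    c=manip.camera_info(cam);K=c["mtx"];D=np.array([c["k1"],0,0,0.])
    n=cv2.undistortPoints(np.array(uv,float).reshape(-1,1,2),K,D).reshape(-1,2)
    R=cv2.Rodrigues(c["rvec"])[0];C=-R.T@c["tvec"]
    d=(R.T@np.c_[n,np.ones(len(n))].T).T
    return C,d
def atz(cam,uv,z):
    C,d=ray(cam,uv); return C+d*((z-C[2])/d[:,2])[:,None]
def proj(cam,P):
    c=manip.camera_info(cam)
    return cv2.projectPoints(np.array(P,float).reshape(-1,1,3),c["rvec"],np.array(c["tvec"],float),c["mtx"],np.array([c["k1"],0,0,0.]))[0].reshape(-1,2)
E
python3 - <<'E'
from h import *
for cam in("top","side"):
    for l in("canister","wing","cap","empty_tray","low_canister","mushroom_tray"):
        for r in manip.regions_of(cam,l)[:3]:
            m=r["region"];ys,xs=np.nonzero(m)
            print(cam,l,round(r["p"],2),np.round(r["box"],1),m.sum(),xs.mean().round(1),ys.mean().round(1))
            np.save(f"{cam}_{l}_{r['p']:.2f}.npy",m)
E
```

```text
top canister 0.61 [226.9 209.3  43.   31.2] 520 229.4 211.4
top wing 0.73 [223.8 197.9  26.7  24.9] 537 223.1 198.4
top cap 0.94 [223.6 197.4  26.6  26.9] 559 223.1 198.6
top cap 0.75 [226.4 210.5  44.   31.8] 508 229.2 211.5
top empty_tray 0.74 [300.  203.8  46.8  45.8] 2151 298.8 205.7
top low_canister 0.96 [147.2 217.6  35.6  36.9] 979 148.3 217.7
top low_canister 0.65 [354.6 210.3  17.1  15.5] 185 353.3 211.1
side canister 0.81 [229.2 188.6  41.2  41.1] 1119 228.0 190.0
side wing 0.8 [226.  161.2  24.8  24.5] 497 225.8 162.1
side cap 0.84 [224.8 161.2  29.5  26.4] 504 225.5 162.2
side empty_tray 0.98 [251.3 253.   68.   58.6] 2506 251.2 250.3
side low_canister 0.68 [196.3 136.1  38.7  46.4] 1046 193.7 137.0
side mushroom_tray 0.67 [275.5 316.4  76.6  74.5] 2543 274.8 313.8
```

```bash
python3 - <<'E'
from h import *
t=cv2.imread("pics/top0.png");s=cv2.imread("pics/side0.png")
a=cv2.resize(t[170:240,190:260],(560,560),interpolation=cv2.INTER_CUBIC)
cv2.imwrite("pics/crop_t.png",a)
# wing dark pixels
def dark(im,x0,x1,y0,y1,th):
    g=im[y0:y1,x0:x1].max(axis=2); 
    n,l,st,c=cv2.connectedComponentsWithStats((g<th).astype(np.uint8))
    i=1+np.argmax(st[1:,4]); ys,xs=np.nonzero(l==i); return np.c_[xs+x0,ys+y0].astype(float)
for th in(35,50,60):
    p=dark(t,205,245,180,216,th)
    ps=dark(s,205,245,145,175,th)
    print(th,len(p),p.mean(0),p.min(0),p.max(0),"side",len(ps),ps.mean(0),ps.min(0),ps.max(0))
    w=atz("top",p,144)[:,:2]
    r=cv2.minAreaRect(w.astype(np.float32)); print(r)
    u,sv,vt=np.linalg.svd(w-w.mean(0)); print("mean",w.mean(0),"ang",np.degrees(np.arctan2(vt[0,1],vt[0,0])))
# disc: cap region ellipse centre
m=np.load("top_cap_0.94.npy");ys,xs=np.nonzero(m)
w=atz("top",np.c_[xs,ys],116)[:,:2];print("disc minenc",cv2.minEnclosingCircle(w.astype(np.float32)))
m=np.load("top_empty_tray_0.74.npy");ys,xs=np.nonzero(m)
print("tray",cv2.minAreaRect(atz("top",np.c_[xs,ys],18)[:,:2].astype(np.float32)))
m=np.load("side_empty_tray_0.98.npy");ys,xs=np.nonzero(m)
print("tray side",cv2.minAreaRect(atz("side",np.c_[xs,ys],10)[:,:2].astype(np.float32)))
print("base of base",manip.state()["tcp_pos"])
E
```

```text
35 96 [223.13541667 197.29166667] [216. 187.] [230. 208.] side 157 [225.70063694 157.43949045] [215. 153.] [236. 162.]
((521.1682739257812, 74.82431030273438), (12.89832592010498, 54.144710540771484), 59.64078903198242)
mean [521.5059571   74.36952973] ang 150.61326499100198
50 132 [222.93181818 197.51515152] [216. 186.] [230. 208.] side 181 [225.7679558  157.29281768] [215. 152.] [236. 162.]
((521.5291748046875, 74.58085632324219), (13.204944610595703, 55.625282287597656), 60.14051818847656)
mean [520.98061933  74.83861916] ang 150.33566353391186
60 136 [222.97794118 197.41176471] [216. 186.] [230. 208.] side 189 [225.55555556 157.3015873 ] [215. 152.] [236. 162.]
((521.53466796875, 74.61500549316406), (13.71193790435791, 55.644676208496094), 59.637481689453125)
mean [521.22367186  74.73346875] ang 149.88920527242243
disc minenc ((522.9360961914062, 76.80416870117188), 32.17237091064453)
tray ((520.2024536132812, -110.34522247314453), (118.79185485839844, 122.24282836914062), 89.74853515625)
tray side ((520.72509765625, -110.2244644165039), (123.6981201171875, 130.64828491210938), 1.2497835159301758)
base of base [ 192.87528274 -646.86050628  191.64881877]
```

View pics/crop_t.png

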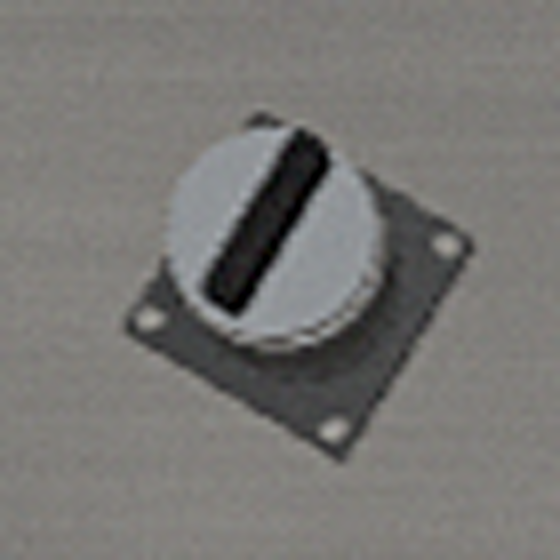

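```bash
cat >> h.py <<'E'
def box(c,yaw,L,W,z0,z1):
    y=np.radians(yaw);ux=np.array([np.cos(y),np.sin(y)]);uy=np.array([-ux[1],ux[0]])
    q=[np.array(c)+a*L/2*ux+b*W/2*uy for a,b in((1,1),(-1,1),(-1,-1),(1,-1))]
    return [[*p,z] for z in(z0,z1) for p in q]
def draw(im,cam,P,o,s,col):
    u=((proj(cam,P)-o+.5)*s-.5).astype(int)
    for i in range(4):
        for a,b in((i,(i+1)%4),(4+i,4+(i+1)%4),(i,i+4)):
            cv2.line(im,tuple(map(int,u[a])),tuple(map(int,u[b])),col,1)
def st():
    s=manip.state();from scipy.spatial.transform import Rotation as R
    M=R.from_quat(s["eef_rot"]).as_matrix();return s,M
def need(pos,yaw=None):
    s,M=st();d=M.T@(np.array(pos)-s["tcp_pos"])
    y=np.degrees(np.arctan2(M[1,0],M[0,0]))
    print("t",round(s["time_s"],2),"pos",s["tcp_pos"].round(2),"yaw",y.round(2),"z",M[:,2].round(4),"F",s["force"].round(1),"w",round(s["width"],1),"q6",s["q"][5].round(3))
    print("tool shift",d.round(2),"turn z",None if yaw is None else round(y-yaw,2))
E
python3 - <<'E'
from h import *
for cam,o in(("top",(190,160)),("side",(195,130))):
    im=cv2.imread(f"pics/{cam}0.png")[o[1]:o[1]+70,o[0]:o[0]+70]
    im=cv2.resize(im,None,fx=8,fy=8,interpolation=cv2.INTER_CUBIC)
    draw(im,cam,box((521.5,75),-30,56,12,116,144),np.array(o),8,(0,255,0))
    draw(im,cam,box((521.5,75),-30,84,84,0,0),np.array(o),8,(0,0,255))
    cv2.imwrite(f"pics/ov_{cam}.png",im)
im=np.hstack([cv2.imread(f"pics/ov_{c}.png") for c in("top","side")]);cv2.imwrite("pics/ov.png",cv2.resize(im,(800,400)))
E
```

```text
(no output)
```

View pics/ov.png

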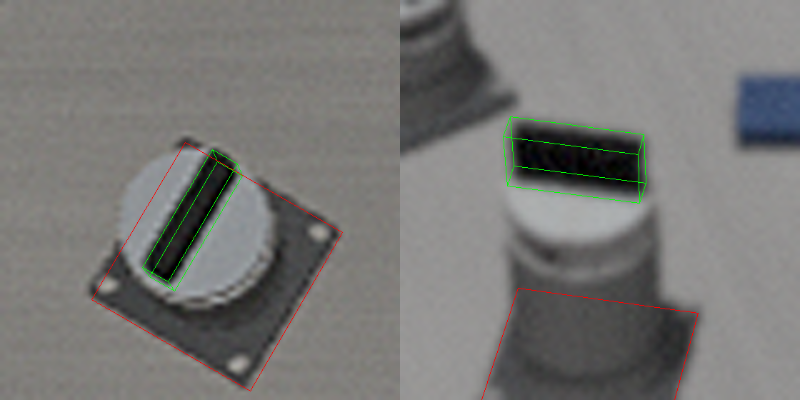

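```bash
python3 -m crank '[[26,-29.8,0,0,0,0],[26,-29.8,0,0,0,0],[26,-29.8,0,0,0,0],[26,-29.8,0,0,0,0],[26,-29.8,0,0,0,0],[26,-29.8,0,0,0,0],[26,-29.8,0,0,0,0],[26,-29.8,0,0,0,0],[26,-29.8,0,0,0,0],[26,-29.8,0,0,0,0]]'
```

```text
time_s: 1.53
tcp_pos: [357.1, -285.2, 191.9]
eef_rot: [0.99, 0.144, 0.0, 0.0]
force: [0.8, 0.2, -0.1]
width: 92.6
```

The overlay (top view left, side view right) puts the wing model on the black wing (top image ≈ (223,197), side ≈ (226,157)) to within a pixel, and the foot fits too. I'm carrying on to above the wing.

```bash
python3 -m crank '[[26,-29.8,0,0,0,0],[26,-29.8,0,0,0,0],[26,-29.8,0,0,0,0],[26,-29.8,0,0,0,0],[26,-29.8,0,0,0,0],[26,-29.8,0,0,0,0],[26,-29.8,0,0,0,0],[26,-29.8,0,0,0,0],[26,-29.8,0,0,0,0],[24,-28,0,0,0,0]]'
python3 -m crank '[[0,0,0,0,0,6.8],[0,0,0,0,0,6.8],[0,0,0,0,0,6.8],[0,0,0,0,0,6.8],[0,0,0,0,0,6.8],[0,0,0,0,0,6.8],[0,0,0,0,0,5.8],[0,0,0,0,0,0]]'
python3 -c "
from h import *
need((521.3,75,119.5),-30)"
```

```text
time_s: 2.37
tcp_pos: [520.0, 73.0, 191.9]
eef_rot: [0.989, 0.145, 0.0, -0.0]
force: [0.6, -1.1, -0.8]
width: 93.1
time_s: 3.03
tcp_pos: [519.5, 70.6, 191.7]
eef_rot: [0.965, -0.261, 0.0, -0.0]
force: [0.1, 0.3, 0.6]
width: 92.9
t 3.03 pos [519.46  70.6  191.72] yaw -30.28 z [ 1.e-04  0.e+00 -1.e+00] F [0.1 0.3 0.6] w 92.9 q6 2.186
tool shift [-0.63 -4.73 72.22] turn z -0.28
```

```bash
python3 -m crank '[[-0.6,-4.7,20,0,0,-0.3],[0,0,25,0,0,0],[0,0,15,0,0,0],[0,0,6,0,0,0],[0,0,0,0,0,0],[0,0,0,0,0,0]]'
python3 - <<'E'
from h import *
need((521.3,75,119.5),-30)
ims=[]
for cam,o in(("top",(180,150)),("side",(170,110))):
    f=manip.grab_frame(cam)[:,:,::-1];cv2.imwrite(f"pics/{cam}1.png",f)
    ims.append(cv2.resize(f[o[1]:o[1]+100,o[0]:o[0]+100],(400,400),interpolation=cv2.INTER_CUBIC))
cv2.imwrite("pics/p1.png",np.hstack(ims))
E
```

```text
time_s: 3.53
tcp_pos: [521.5, 74.9, 126.4]
eef_rot: [0.967, -0.256, 0.0, -0.0]
force: [-0.6, 0.6, 0.8]
width: 93.1
t 3.53 pos [521.53  74.94 126.43] yaw -29.61 z [ 5.e-04  1.e-04 -1.e+00] F [-0.6  0.6  0.8] w 93.1 q6 2.182
tool shift [-0.23  0.06  6.93] turn z 0.39
```

View pics/p1.png

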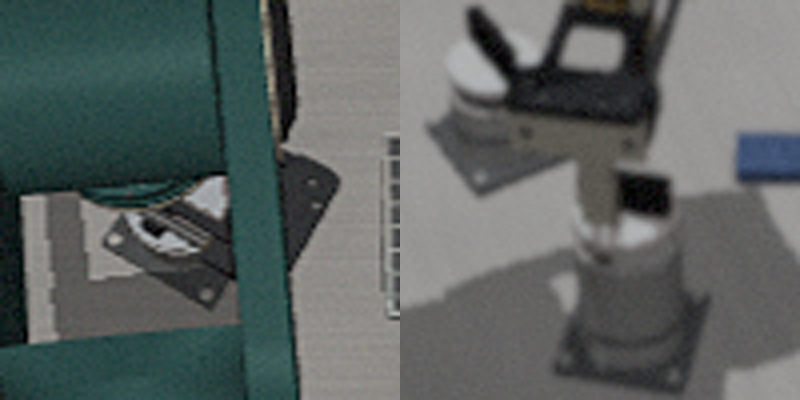

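The side view shows the wing at about (226,157) behind the near finger, with the jaws either side. I'll check the finger column against projection and then go down.

```bash
python3 - <<'E'
from h import *
s,M=st()
for d in (-52,52): print(d,proj("side",[s["tcp_pos"]+d*M[:,1]-M[:,2]*k for k in(0,18.8)]).round(1).tolist())
E
python3 -m crank '[[-0.2,0,4,0,0,0.4],[0,0,2.8,0,0,0],[0,0,0,0,0,0],[0,0,0,0,0,0]]'
```

```text
-52 [[230.1, 143.6], [229.8, 137.8]]
52 [[220.5, 174.3], [220.0, 168.5]]
time_s: 3.97
tcp_pos: [521.1, 75.1, 118.8]
eef_rot: [0.966, -0.26, -0.0, 0.0]
force: [-0.2, 0.5, 0.5]
width: 93.0
```

```bash
python3 -m crank '[[0,0,0,0,0,0],[0,0,0,0,0,0],[0,0,0,0,0,0],[0,0,0,0,0,0],[0,0,0,0,0,0],[0,0,0,0,0,0],[0,0,0,0,0,0],[0,0,0,0,0,0]]' 0 15
python3 -c "
from h import *
need((521.3,75,119),-30);print(manip.state()['wrist_torque'])"
```

```text
time_s: 4.63
tcp_pos: [521.1, 75.0, 118.9]
eef_rot: [0.966, -0.26, 0.0, -0.0]
force: [0.1, 0.1, 0.3]
width: 44.5
t 4.63 pos [521.15  75.04 118.85] yaw -30.1 z [ 0.  0. -1.] F [0.1 0.1 0.3] w 44.5 q6 2.191
tool shift [ 0.15 -0.04 -0.15] turn z -0.1
[ 0.04125588 -0.01055025  0.06815311]
```

```bash
python3 -m crank '[[0,0,0,0,0,0],[0,0,0,0,0,0],[0,0,0,0,0,0],[0,0,0,0,0,0],[0,0,0,0,0,0],[0,0,0,0,0,0],[0,0,0,0,0,0]]'
python3 -c "
from h import *
need((521.3,75,119),-30);print(manip.state()['wrist_torque'])"
```

```text
time_s: 5.22
tcp_pos: [521.1, 75.1, 118.8]
eef_rot: [0.966, -0.26, -0.0, 0.0]
force: [-0.2, -0.1, 0.1]
width: 1.2
t 5.22 pos [521.11  75.06 118.84] yaw -30.09 z [-0.  0. -1.] F [-0.2 -0.1  0.1] w 1.2 q6 2.191
tool shift [ 0.19 -0.04 -0.16] turn z -0.09
[ 0.05989062 -0.00134888  0.03277692]
```

Width 1.2 mm means the jaws closed on nothing, so I'm looking before moving again.

```bash
python3 - <<'E'
from h import *
s,M=st()
ims=[]
for cam,o in(("top",(180,150)),("side",(170,110))):
    f=manip.grab_frame(cam)[:,:,::-1];cv2.imwrite(f"pics/{cam}2.png",f)
    ims.append(cv2.resize(f[o[1]:o[1]+100,o[0]:o[0]+100],(400,400),interpolation=cv2.INTER_CUBIC))
    print(cam,proj(cam,[s["tcp_pos"]]))
cv2.imwrite("pics/p2.png",np.hstack(ims))
E
```

```text
top [[223.7544515  199.14004796]]
side [[225.24122812 161.01827098]]
```

View pics/p2.png

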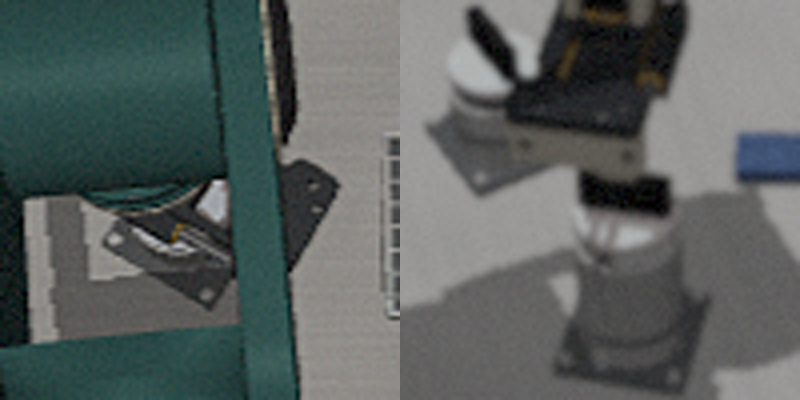

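View pics/side2.png

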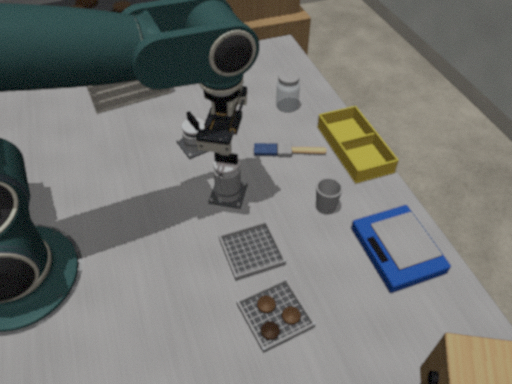

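```bash
python3 - <<'E'
from h import *
ims=[]
for k in(0,1,2):
    o=(200,125)
    im=cv2.imread(f"pics/side{k}.png")[o[1]:o[1]+60,o[0]:o[0]+50]
    im=cv2.resize(im,None,fx=8,fy=8,interpolation=cv2.INTER_CUBIC)
    im=np.clip(im.astype(float)*1.6,0,255).astype(np.uint8)
    draw(im,"side",box((521.5,75),-30,56,12,116,144),np.array(o),8,(0,255,0))
    ims.append(im)
cv2.imwrite("pics/p3.png",cv2.resize(np.hstack(ims),(800,320)))
cv2.imwrite("pics/p3b.png",ims[2])
E
```

```text
(no output)
```

View pics/p3.png

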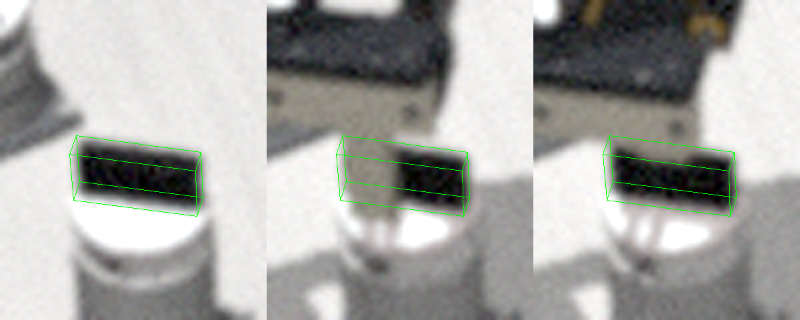

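View pics/p3b.png

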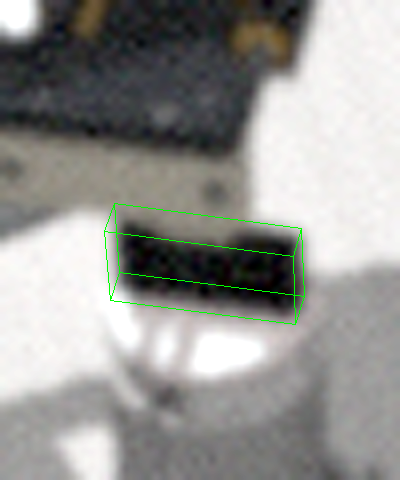

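```bash
python3 - <<'E'
from h import *
for cam,o in(("side",(180,75)),("top",(190,170))):
    ims=[]
    for k in(1,2):
        im=cv2.imread(f"pics/{cam}{k}.png")[o[1]:o[1]+110,o[0]:o[0]+80]
        im=cv2.resize(im,None,fx=5,fy=5,interpolation=cv2.INTER_CUBIC)
        ims.append(np.clip(255*(im/255.)**.6,0,255).astype(np.uint8))
    cv2.imwrite(f"pics/p4{cam}.png",np.hstack(ims))
E
```

```text
(no output)
```

View pics/p4side.png

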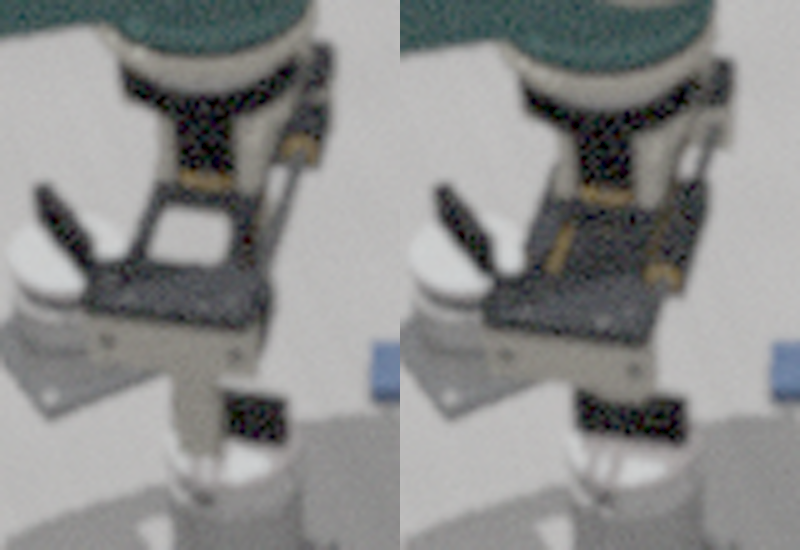

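View pics/p4top.png

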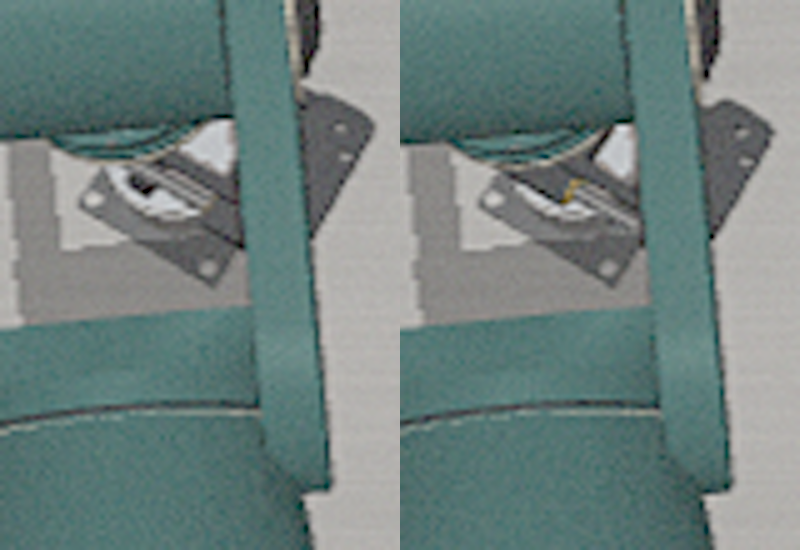

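```bash
python3 - <<'E'
from h import *
s,M=st();T=s["tcp_pos"]
from scipy.spatial.transform import Rotation
for back in(65+18.8,65+18.8+30,):
  for cam in("side","top"):
    for a,b in((37.5,94),(-37.5,94),(37.5,-94),(-37.5,-94),(94,37.5),(-94,37.5),(94,-37.5),(-94,-37.5)):
      print(back,cam,(a,b),proj(cam,[T+M@np.array([a,b,-back])])[0].round(1))
print(manip.state()["width"])
E
```

```text
83.8 side (37.5, 94) [231.  166.1]
83.8 side (-37.5, 94) [196.3 161.4]
83.8 side (37.5, -94) [248.3 110.1]
83.8 side (-37.5, -94) [217.3 106.4]
83.8 side (94, 37.5) [262.4 151.2]
83.8 side (-94, 37.5) [178.3 140.3]
83.8 side (94, -37.5) [268.1 128.6]
83.8 side (-94, -37.5) [187.7 118.7]
83.8 top (37.5, 94) [265.9 199.6]
83.8 top (-37.5, 94) [248.8 229.1]
83.8 top (37.5, -94) [193.  158.3]
83.8 top (-37.5, -94) [175.6 186.9]
83.8 top (94, 37.5) [256.6 165.4]
83.8 top (-94, 37.5) [213.3 238.6]
83.8 top (94, -37.5) [227.6 149.1]
83.8 top (-94, -37.5) [184.  221.5]
113.8 side (37.5, 94) [230.5 155.8]
113.8 side (-37.5, 94) [195.  151.1]
113.8 side (37.5, -94) [248.2  99.8]
113.8 side (-37.5, -94) [216.6  96.2]
113.8 side (94, 37.5) [262.6 140.8]
113.8 side (-94, 37.5) [176.7 130. ]
113.8 side (94, -37.5) [268.4 118.2]
113.8 side (-94, -37.5) [186.4 108.4]
113.8 top (37.5, 94) [265.9 197.4]
113.8 top (-37.5, 94) [248.3 227.7]
113.8 top (37.5, -94) [191. 155.]
113.8 top (-37.5, -94) [173.  184.3]
113.8 top (94, 37.5) [256.3 162.2]
113.8 top (-94, 37.5) [211.8 237.5]
113.8 top (94, -37.5) [226.5 145.6]
113.8 top (-94, -37.5) [181.7 219.9]
0.5131460256263931
```

The pictures show both the gripper body and the finger tips about 30 mm higher than the reported TCP implies (body edge at side row ≈152 against a predicted 163; sideways it agrees). So the jaws closed above the wing without touching anything. I'll reopen, descend part of the way and measure the real tip height.

```bash
python3 -m crank '[[0,0,0,0,0,0],[0,0,0,0,0,0],[0,0,0,0,0,0],[0,0,0,0,0,0],[0,0,0,0,0,0],[0,0,0,0,0,0],[0,0,0,0,0,0],[0,0,0,0,0,0],[0,0,0,0,0,0],[0,0,0,0,0,0]]' 93 15
python3 -m crank '[[0,0,5,0,0,0],[0,0,5,0,0,0],[0,0,0,0,0,0],[0,0,0,0,0,0]]'
python3 - <<'E'
from h import *
need((521.3,75,119.5),-30)
s,M=st();T=s["tcp_pos"]
for d in(47,64):
    for w in(-7.5,7.5): print(d,w,proj("side",[T+M@np.array([w,d,-k]) for k in(0,30)]).round(1).tolist())
o=(190,100)
f=manip.grab_frame("side")[:,:,::-1];cv2.imwrite("pics/side3.png",f)
im=cv2.resize(f[o[1]:o[1]+90,o[0]:o[0]+75],None,fx=6.5,fy=6.5,interpolation=cv2.INTER_CUBIC)
cv2.imwrite("pics/p5.png",np.clip(255*(im/255.)**.7,0,255).astype(np.uint8))
E
```

```text
time_s: 6.15
tcp_pos: [521.2, 75.1, 118.9]
eef_rot: [0.966, -0.26, 0.0, -0.0]
force: [-0.9, -0.6, -0.2]
width: 62.1
time_s: 6.48
tcp_pos: [520.9, 75.0, 108.3]
eef_rot: [0.966, -0.26, -0.0, 0.0]
force: [0.3, 0.5, 0.6]
width: 88.8
t 6.48 pos [520.86  75.03 108.25] yaw -30.1 z [-9.e-04 -1.e-04 -1.e+00] F [0.3 0.5 0.6] w 88.8 q6 2.191
tool shift [  0.39  -0.18 -11.25] turn z -0.1
47 -7.5 [[217.6, 178.0], [216.9, 168.9]]
47 7.5 [[223.9, 178.9], [223.4, 169.8]]
64 -7.5 [[215.9, 183.3], [215.1, 174.3]]
64 7.5 [[222.3, 184.2], [221.6, 175.2]]
```

View pics/p5.png

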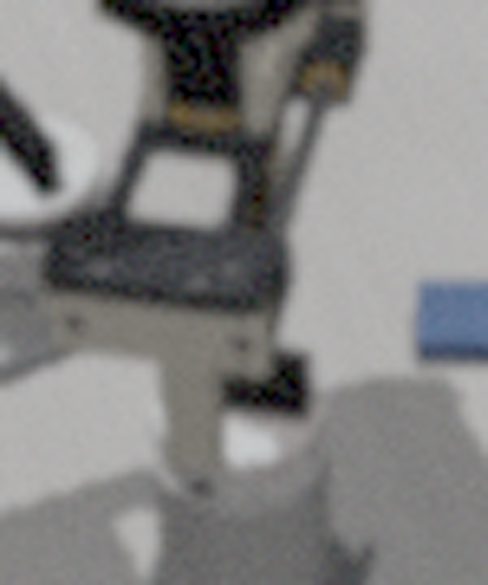

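Near finger tip shows at about row 174–175; the projection says 184, so tips are ~30 mm above the reported TCP. I'll descend in stages and use gentle touch on the disc (116 mm) as the height reference.

```bash
python3 -m crank '[[0.2,0,4,0,0,0],[0,0,4,0,0,0],[0,0,2,0,0,0],[0,0,2,0,0,0],[0,0,0,0,0,0]]' | grep -E 'pos|force'
python3 -m crank '[[0,0,1,0,0,0],[0,0,1,0,0,0],[0,0,0,0,0,0]]' | grep -E 'pos|force'
python3 -m crank '[[0,0,1,0,0,0],[0,0,1,0,0,0],[0,0,0,0,0,0]]' | grep -E 'pos|force'
```

```text
tcp_pos: [521.1, 74.9, 96.3]
force: [-0.5, 0.6, 0.2]
tcp_pos: [521.3, 75.0, 94.7]
force: [0.2, 0.7, 0.2]
tcp_pos: [521.3, 75.0, 92.7]
force: [-0.5, 0.3, -0.1]
```

```bash
python3 - <<'E'
from h import *
s,M=st();T=s["tcp_pos"]
for d in(47,64):
    for w in(-7.5,7.5): print(d,w,proj("side",[T+M@np.array([w,d,-k]) for k in(0,30)]).round(1).tolist())
o=(190,110)
f=manip.grab_frame("side")[:,:,::-1];cv2.imwrite("pics/side4.png",f)
im=cv2.resize(f[o[1]:o[1]+90,o[0]:o[0]+75],None,fx=6.5,fy=6.5,interpolation=cv2.INTER_CUBIC)
cv2.imwrite("pics/p6.png",np.clip(255*(im/255.)**.7,0,255).astype(np.uint8))
E
```

```text
47 -7.5 [[218.2, 182.5], [217.5, 173.7]]
47 7.5 [[224.4, 183.4], [223.8, 174.5]]
64 -7.5 [[216.4, 187.8], [215.7, 179.0]]
64 7.5 [[222.8, 188.7], [222.1, 179.9]]
```

View pics/p6.png

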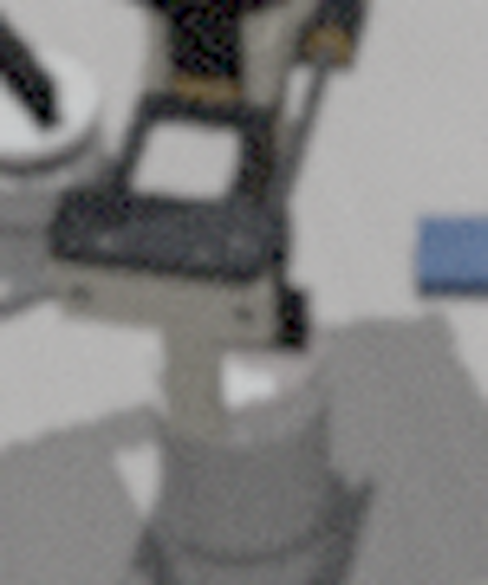

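Tip at about row 178, roughly 10 mm above the disc. The open fingers straddle the disc, so I narrow to 40 mm to stand above it, then feel down.

```bash
python3 -m crank '[[0,0,0,0,0,0],[0,0,0,0,0,0],[0,0,0,0,0,0],[0,0,0,0,0,0],[0,0,0,0,0,0],[0,0,0,0,0,0],[0,0,0,0,0,0],[0,0,0,0,0,0],[0,0,0,0,0,0],[0,0,0,0,0,0]]' 40 15| grep -E 'pos|force|wid'
for i in 1; do python3 -m crank '[[0,0,1,0,0,0],[0,0,1,0,0,0],[0,0,0,0,0,0]]' | grep -E 'pos|force|wid'; done
python3 -m crank '[[0,0,1,0,0,0],[0,0,1,0,0,0],[0,0,0,0,0,0]]' | grep -E 'pos|force|wid'
```

```text
tcp_pos: [521.3, 75.0, 92.8]
force: [-0.7, 0.0, -0.3]
width: 40.6
tcp_pos: [521.2, 74.9, 90.6]
force: [0.2, -0.1, -0.4]
width: 40.0
tcp_pos: [521.4, 74.9, 89.0]
force: [-0.6, -0.3, 4.1]
width: 40.1
```

```bash
python3 -m crank '[[0,0,0,0,0,0],[0,0,0,0,0,0]]' | grep -E 'pos|force|wid'
python3 -m crank '[[0,0,-1,0,0,0],[0,0,0,0,0,0],[0,0,0,0,0,0]]' | grep -E 'pos|force|wid'
```

```text
tcp_pos: [521.4, 74.9, 89.1]
force: [-1.0, -0.3, 4.5]
width: 39.8
tcp_pos: [521.2, 74.9, 89.7]
force: [-0.2, -1.5, 0.3]
width: 40.0
```

Disc felt at a reading of ~89.2 (4–5 N, cleared on retreat), so true tip height is reading + ~27 mm. I rise slightly and close on the wing.

```bash
python3 -m crank '[[0,0,-1.3,0,0,0],[0,0,0,0,0,0],[0,0,0,0,0,0],[0,0,0,0,0,0],[0,0,0,0,0,0],[0,0,0,0,0,0],[0,0,0,0,0,0],[0,0,0,0,0,0]]' 0 15| grep -E 'pos|force|wid'
python3 -m crank '[[0,0,0,0,0,0],[0,0,0,0,0,0],[0,0,0,0,0,0]]'| grep -E 'pos|force|wid'
python3 -c "
from h import *
need((521.3,75,119),-30);print(manip.state()['wrist_torque'])"
```

```text
tcp_pos: [521.4, 75.1, 91.1]
force: [1.9, 2.7, -1.2]
width: 12.1
tcp_pos: [521.3, 75.1, 91.1]
force: [2.7, 2.8, -1.2]
width: 11.9
t 10.17 pos [521.34  75.06  91.12] yaw -30.1 z [ 1.e-04  2.e-04 -1.e+00] F [ 2.7  2.8 -1.2] w 11.9 q6 2.19
tool shift [-1.000e-02  6.000e-02 -2.788e+01] turn z -0.1
[ 0.74709072 -0.44479909 -0.01206128]
```

Now it holds 12 mm. I firm the grip, relieve the small sideways load and begin pressing, feeling as I go.

```bash
python3 -m crank '[[0,-0.4,0,0,0,0],[0,0,0,0,0,0],[0,0,0,0,0,0],[0,0,0,0,0,0]]' 0 50| grep -E 'pos|force|wid'
python3 -m crank '[[0,0,0.5,0,0,0],[0,0,0.5,0,0,0],[0,0,0,0,0,0]]'| grep -E 'pos|force|wid'
python3 -m crank '[[0,0,0.5,0,0,0],[0,0,0.5,0,0,0],[0,0,0,0,0,0]]'| grep -E 'pos|force|wid'
```

```text
tcp_pos: [521.4, 75.1, 91.1]
force: [-0.1, -0.6, -0.3]
width: 11.4
tcp_pos: [521.5, 75.2, 90.4]
force: [-1.5, -0.5, 4.0]
width: 12.5
tcp_pos: [521.6, 75.2, 89.3]
force: [-1.3, -1.1, 5.6]
width: 11.6
```

```bash
for z in a; do python3 -m crank '[[0,0,0.5,0,0,0],[0,0,0.5,0,0,0],[0,0,0,0,0,0]]'| grep -E 'pos|force'; done
python3 -m crank '[[0,0,0.5,0,0,0],[0,0,0.5,0,0,0],[0,0,0,0,0,0]]'| grep -E 'pos|force'
```

```text
tcp_pos: [521.6, 75.2, 88.3]
force: [-2.7, -1.0, 6.7]
tcp_pos: [521.6, 75.2, 87.4]
force: [-2.1, -1.9, 7.7]
```

```bash
python3 -m crank '[[0,0,0.5,0,0,0],[0,0,0,0,0,0]]'| grep -E 'pos|force'
python3 -m crank '[[0,0,0.5,0,0,0],[0,0,0,0,0,0]]'| grep -E 'pos|force'
```

```text
tcp_pos: [521.6, 75.2, 87.0]
force: [-2.8, -1.7, 7.8]
tcp_pos: [521.6, 75.2, 86.5]
force: [-3.1, -1.5, 7.7]
```

```bash
python3 -m crank '[[0,0,0.5,0,0,0],[0,0,0,0,0,0]]'| grep -E 'pos|force'
python3 -m crank '[[0,0,0.5,0,0,0],[0,0,0,0,0,0]]'| grep -E 'pos|force'
```

```text
tcp_pos: [521.6, 75.2, 86.0]
force: [-3.3, -2.0, 7.3]
tcp_pos: [521.6, 75.2, 85.6]
force: [-3.7, -0.9, 7.9]
```

```bash
python3 -m crank '[[0,0,0.5,0,0,0],[0,0,0,0,0,0]]'| grep -E 'pos|force'
python3 -m crank '[[0,0,0.5,0,0,0],[0,0,0,0,0,0]]'| grep -E 'pos|force'
```

```text
tcp_pos: [521.6, 75.2, 85.1]
force: [-2.4, -1.5, 8.6]
tcp_pos: [521.6, 75.2, 84.7]
force: [-3.2, -2.6, 8.7]
```

```bash
python3 -m crank '[[0,0,0.5,0,0,0],[0,0,0,0,0,0]]'| grep -E 'pos|force'
python3 -m crank '[[0,0,0.5,0,0,0],[0,0,0,0,0,0]]'| grep -E 'pos|force'
```

```text
tcp_pos: [521.6, 75.2, 84.2]
force: [-3.3, -1.1, 10.1]
tcp_pos: [521.7, 75.3, 83.7]
force: [-4.1, -0.6, 9.7]
```

```bash
python3 -m crank '[[0,0,0.5,0,0,0],[0,0,0,0,0,0]]'| grep -E 'pos|force'
python3 -m crank '[[0,0,0.5,0,0,0],[0,0,0,0,0,0]]'| grep -E 'pos|force'
```

```text
tcp_pos: [521.7, 75.2, 83.3]
force: [-3.5, -2.1, 11.0]
tcp_pos: [521.7, 75.2, 82.8]
force: [-3.3, -1.9, 10.7]
```

```bash
python3 -m crank '[[0,0,0.5,0,0,0],[0,0,0,0,0,0]]'| grep -E 'pos|force'
python3 -m crank '[[0,0,0.5,0,0,0],[0,0,0,0,0,0]]'| grep -E 'pos|force'
```

```text
tcp_pos: [521.7, 75.2, 82.3]
force: [-4.4, -0.7, 11.0]
tcp_pos: [521.7, 75.2, 81.9]
force: [-4.9, -1.3, 11.4]
```

```bash
python3 -m crank '[[0,0,0.5,0,0,0],[0,0,0,0,0,0]]'| grep -E 'pos|force'
python3 -c "
from h import *
need((521.3,75,119),-30);print(manip.state()['wrist_torque'])"
```

```text
tcp_pos: [521.7, 75.2, 81.4]
force: [-5.0, -1.9, 11.8]
t 13.67 pos [521.68  75.24  81.41] yaw -30.1 z [ 6.e-04 -1.e-04 -1.e+00] F [-5.  -1.9 11.8] w 11.5 q6 2.191
tool shift [ -0.19   0.39 -37.59] turn z -0.1
[-0.19907775  0.95662964 -0.04589287]
```

```bash
python3 -m crank '[[0,0,0.5,0,0,0],[0,0,0,0,0,0]]'| grep -E 'pos|force'
python3 -m crank '[[0,0,0.4,0,0,0],[0,0,0,0,0,0]]'| grep -E 'pos|force'
```

```text
tcp_pos: [521.7, 75.2, 81.0]
force: [-4.3, -1.5, 11.8]
tcp_pos: [521.8, 75.2, 80.9]
force: [-6.4, -1.7, 15.1]
```

```bash
python3 -m crank '[[0,0,0.4,0,0,0],[0,0,0,0,0,0]]'| grep -E 'pos|force'
```

```text
tcp_pos: [521.8, 75.2, 80.9]
force: [-7.3, -1.9, 18.6]
```

Firm stop at reading 80.9 (z stays put, force climbs 12→15→19 N): that is the seat, ~9.5 mm down. I ease to ~15 N, relieve the side load, and start the twist gently.

```bash
python3 -m crank '[[-0.4,0.2,-0.3,0,0,0],[0,0,0,0,0,-1],[0,0,0,0,0,-1],[0,0,0,0,0,0]]'| grep -E 'pos|force'
python3 -c "
from h import *
need((521.3,75,119),30);print(manip.state()['wrist_torque'])"
```

```text
tcp_pos: [521.7, 75.3, 80.9]
force: [-2.4, -2.6, 13.8]
t 14.5 pos [521.71  75.29  80.9 ] yaw -28.03 z [ 0.0019  0.     -1.    ] F [-2.4 -2.6 13.8] w 11.5 q6 2.155
tool shift [ -0.16   0.41 -38.1 ] turn z -58.03
[-0.32480572  0.60207589 -0.0056241 ]
```

```bash
python3 -m crank '[[0,0,0,0,0,-2],[0,0,0,0,0,-2],[0,0,0,0,0,-2],[0,0,0,0,0,0]]'| grep -E 'pos|force'
python3 -c "
from h import *
need((521.3,75,119),30);print(manip.state()['wrist_torque'])"
```

```text
tcp_pos: [521.9, 75.3, 80.9]
force: [-1.6, -0.6, 12.4]
t 14.83 pos [521.87  75.34  80.91] yaw -21.97 z [ 2.3e-03  1.0e-04 -1.0e+00] F [-1.6 -0.6 12.4] w 11.8 q6 2.049
tool shift [ -0.32   0.49 -38.09] turn z -51.97
[-0.13993617  0.24388338  0.02339623]
```

```bash
python3 -m crank '[[0,0,0.2,0,0,-3],[0,0,0,0,0,-4],[0,0,0,0,0,-4],[0,0,0,0,0,-4],[0,0,0,0,0,0]]'| grep -E 'pos|force'
python3 -c "
from h import *
need((521.3,75,119),30);print(manip.state()['wrist_torque'])"
```

```text
tcp_pos: [522.1, 75.4, 80.9]
force: [-0.6, -0.5, 12.2]
t 15.25 pos [522.09  75.45  80.93] yaw -6.83 z [ 2.9e-03  3.0e-04 -1.0e+00] F [-0.6 -0.5 12.2] w 11.4 q6 1.785
tool shift [ -0.62   0.51 -38.07] turn z -36.83
[-0.04122785  0.07410088  0.02686679]
```

```bash
python3 -m crank '[[0,0,0.3,0,0,-4],[0,0,0,0,0,-4],[0,0,0,0,0,-4],[0,0,0,0,0,-4],[0,0,0,0,0,0]]'| grep -E 'pos|force'
python3 -c "
from h import *
need((521.3,75,119),30);print(manip.state()['wrist_torque'])"
```

```text
tcp_pos: [522.2, 75.6, 80.9]
force: [0.9, -0.3, 16.1]
t 15.67 pos [522.24  75.56  80.92] yaw 9.17 z [ 3.4e-03  6.0e-04 -1.0e+00] F [ 0.9 -0.3 16.1] w 11.5 q6 1.506
tool shift [ -0.89   0.4  -38.08] turn z -20.83
[0.03491971 0.1196636  0.0824849 ]
```

```bash
python3 -m crank '[[0,0,0,0,0,-4],[0,0,0,0,0,-4],[0,0,0,0,0,-4],[0,0,0,0,0,-3],[0,0,0,0,0,0]]'| grep -E 'pos|force'
python3 -c "
from h import *
need((521.3,75,119),30);print(manip.state()['wrist_torque'])"
python3 - <<'E'
from h import *
# foot angle from the first top picture: dark-grey foot corners
im=cv2.imread("pics/top0.png");g=cv2.cvtColor(im,cv2.COLOR_BGR2GRAY)
o=(200,180);c=g[o[1]:o[1]+50,o[0]:o[0]+55]
m=(c<80).astype(np.uint8);n,l,s,_=cv2.connectedComponentsWithStats(m)
i=1+np.argmax(s[1:,4]);ys,xs=np.nonzero(l==i)
w=atz("top",np.c_[xs+o[0],ys+o[1]],2)[:,:2]
print(cv2.minAreaRect(w.astype(np.float32)))
E
```

```text
tcp_pos: [522.2, 75.6, 80.9]
force: [0.3, -0.4, 14.1]
t 16.08 pos [522.23  75.57  80.9 ] yaw 24.12 z [ 3.3e-03  6.0e-04 -1.0e+00] F [ 0.3 -0.4 14.1] w 11.5 q6 1.245
tool shift [ -0.96   0.17 -38.11] turn z -5.88
[0.06417579 0.10846003 0.01108398]
((523.2772216796875, 76.06304931640625), (83.56243896484375, 83.98126983642578), 58.972747802734375)
```

```bash
python3 -m crank '[[0,0,0,0,0,-3],[0,0,0,0,0,-2.2],[0,0,0,0,0,0],[0,0,0,0,0,0]]'| grep -E 'pos|force'
python3 -c "
from h import *
need((521.3,75,119),29);print(manip.state()['wrist_torque'])"
python3 -m crank '[[0,0,-1,0,0,0],[0,0,-1,0,0,0],[0,0,-1,0,0,0],[0,0,0,0,0,0]]'| grep -E 'pos|force'
```

```text
tcp_pos: [522.2, 75.6, 80.9]
force: [-1.4, 1.6, 15.3]
t 16.42 pos [522.21  75.56  80.87] yaw 29.12 z [ 3.2e-03  6.0e-04 -1.0e+00] F [-1.4  1.6 15.3] w 11.5 q6 1.158
tool shift [ -0.95   0.08 -38.13] turn z 0.12
[0.05697002 0.14461777 0.04384217]
tcp_pos: [522.1, 75.5, 83.5]
force: [0.1, 0.5, 10.4]
```

Turned 59° with no twisting resistance; letting up now.

```bash
python3 -m crank '[[0,0,-1.5,0,0,0],[0,0,-1.5,0,0,0],[0,0,-1.5,0,0,0],[0,0,0,0,0,0]]'| grep -E 'pos|force'
python3 -m crank '[[0,0,-1.5,0,0,0],[0,0,-1.5,0,0,0],[0,0,0,0,0,0]]'| grep -E 'pos|force'
```

```text
tcp_pos: [522.0, 75.6, 87.8]
force: [2.9, 1.2, 6.6]
tcp_pos: [521.9, 75.5, 90.5]
force: [2.9, -0.2, 4.6]
```

```bash
python3 -m crank '[[0,0,-1,0,0,0],[0,0,-1,0,0,0],[0,0,0,0,0,0],[0,0,0,0,0,0]]'| grep -E 'pos|force'
python3 -c "
from h import *
need((521.3,75,119),29);print(manip.state()['wrist_torque'])"
```

```text
tcp_pos: [521.2, 75.3, 91.7]
force: [2.7, 0.7, 2.9]
t 17.67 pos [521.16  75.35  91.68] yaw 29.11 z [ 2.e-04  1.e-04 -1.e+00] F [2.7 0.7 2.9] w 11.7 q6 1.158
tool shift [ -0.04   0.37 -27.32] turn z 0.11
[ 0.08041655 -0.58550471 -0.00185664]
```

```bash
python3 -m crank '[[0,0,-1,0,0,0],[0,0,-1,0,0,0],[0,0,0,0,0,0]]'| grep -E 'pos|force'
python3 -m crank '[[0,0,-1,0,0,0],[0,0,-1,0,0,0],[0,0,0,0,0,0]]'| grep -E 'pos|force'
```

```text
tcp_pos: [520.9, 75.3, 93.6]
force: [2.0, 1.9, 2.4]
tcp_pos: [520.7, 75.3, 95.4]
force: [0.3, 0.2, -1.5]
```

```bash
python3 -m crank '[[0,0,-2,0,0,0],[0,0,-2,0,0,0],[0,0,-2,0,0,0],[0,0,0,0,0,0]]'| grep -E 'pos|force|wid'
python3 -m crank '[[0,0,-3,0,0,0],[0,0,-3,0,0,0],[0,0,-3,0,0,0],[0,0,-3,0,0,0],[0,0,0,0,0,0]]'| grep -E 'pos|force|wid'
```

```text
tcp_pos: [521.2, 75.3, 102.1]
force: [-0.1, 1.3, -1.3]
width: 11.7
tcp_pos: [521.4, 75.4, 114.5]
force: [0.4, 0.3, -2.7]
width: 11.6
```

```bash
python3 -m crank '[[0,0,-5,0,0,0],[0,0,-6,0,0,0],[0,0,-7,0,0,0],[0,0,-7,0,0,0],[0,0,-5,0,0,0],[0,0,0,0,0,0]]'| grep -E 'pos|force|wid'
python3 - <<'E'
from h import *
need((520.4,-110.3,143),-1)
f=manip.grab_frame("side")[:,:,::-1];o=(170,80)
cv2.imwrite("pics/side5.png",f)
im=cv2.resize(f[o[1]:o[1]+140,o[0]:o[0]+140],(700,560),interpolation=cv2.INTER_CUBIC)
cv2.imwrite("pics/p7.png",np.clip(255*(im/255.)**.7,0,255).astype(np.uint8))
E
```

```text
tcp_pos: [521.6, 75.4, 145.3]
force: [0.8, 1.0, -1.1]
width: 12.1
t 19.42 pos [521.6   75.4  145.29] yaw 29.11 z [ 1.9e-03  2.0e-04 -1.0e+00] F [ 0.8  1.  -1.1] w 12.1 q6 1.158
tool shift [-91.38 161.66   2.25] turn z 30.11
```

View pics/p7.png

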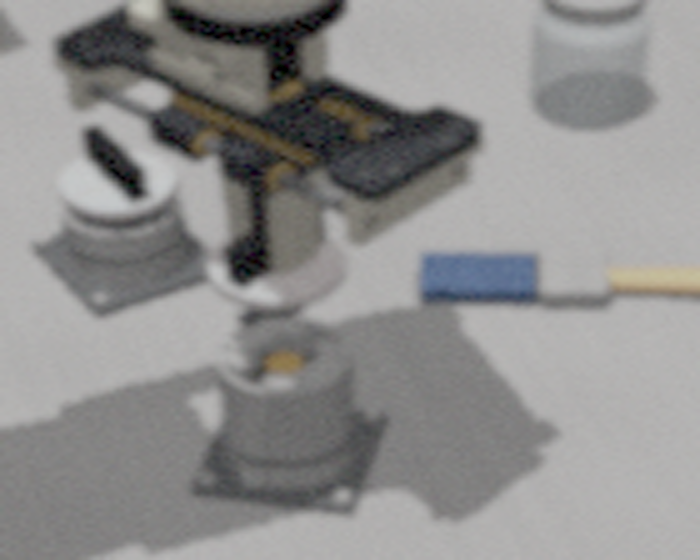

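The side picture shows the cap held upright by its wing, clear above the tall canister's open mouth (orange spring visible at about (227,170)). On to the tray.

```bash
python3 -m crank '[[-6,10,0,0,0,0],[-11,20,0,0,0,0],[-13,22,0,0,0,0],[-13,22,0,0,0,0],[-13,22,0,0,0,0],[-13,22,0,0,0,0],[-11,20,0,0,0,0],[-7.4,13.7,0,0,0,0],[-4,10,0,0,0,0],[0,0,0,0,0,0]]'| grep -E 'pos|force|wid'
python3 -c "
from h import *
need((520.4,-110.3,40))"
```

```text
tcp_pos: [519.6, -112.3, 143.2]
force: [0.9, -0.7, -1.9]
width: 11.5
t 20.3 pos [ 519.62 -112.34  143.24] yaw 29.0 z [-6.e-04 -2.e-04 -1.e+00] F [ 0.9 -0.7 -1.9] w 11.5 q6 0.804
tool shift [  1.75  -1.4  103.24] turn z None
```

```bash
python3 -m crank '[[1.7,-1.4,10,0,0,0],[0,0,18,0,0,0],[0,0,20,0,0,0],[0,0,20,0,0,0],[0,0,15,0,0,0],[0,0,8,0,0,0],[0,0,0,0,0,0],[0,0,0,0,0,0]]'| grep -E 'pos|force|wid'
python3 - <<'E'
from h import *
need((520.4,-110.3,12))
s,M=st();T=s["tcp_pos"]
ims=[]
for cam,o in(("side",(190,170)),("top",(240,150))):
    f=manip.grab_frame(cam)[:,:,::-1]; cv2.imwrite(f"pics/{cam}6.png",f)
    im=cv2.resize(f[o[1]:o[1]+110,o[0]:o[0]+100],(400,440),interpolation=cv2.INTER_CUBIC)
    ims.append(np.clip(255*(im/255.)**.7,0,255).astype(np.uint8))
cv2.imwrite("pics/p8.png",np.hstack(ims))
E
```

```text
tcp_pos: [520.7, -107.8, 52.7]
force: [-1.1, -0.2, -1.5]
width: 12.0
t 20.97 pos [ 520.69 -107.77   52.7 ] yaw 29.15 z [-3.e-04  2.e-04 -1.e+00] F [-1.1 -0.2 -1.5] w 12.0 q6 0.81
tool shift [-1.48  2.08 40.7 ] turn z None
```

View pics/p8.png

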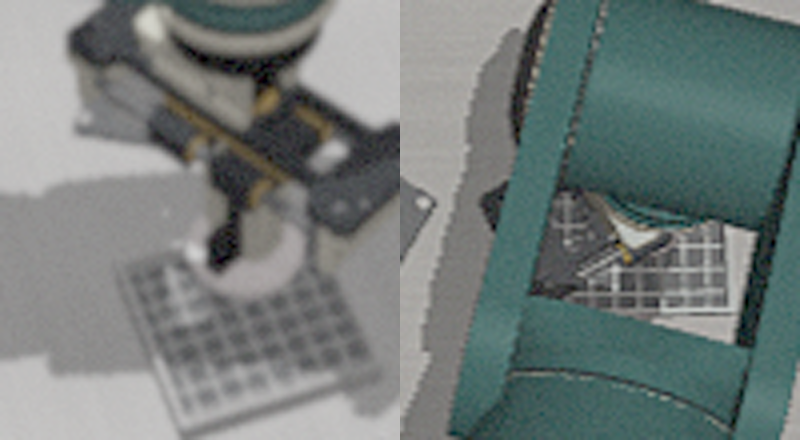

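Side view: the cap is upright above the tray, its disc at about (253,233). I'll check that against projection, then lower.

```bash
python3 - <<'E'
from h import *
print(proj("side",[(520.7,-107.8,44.6+33),(520.4,-110.3,37),(520.4,-110.3,4)]).round(1))
E
python3 -m crank '[[-1.4,2,8,0,0,0],[0,0,8,0,0,0],[0,0,6,0,0,0],[0,0,4,0,0,0],[0,0,2,0,0,0],[0,0,2,0,0,0],[0,0,0,0,0,0],[0,0,0,0,0,0]]'| grep -E 'pos|force|wid'
```

```text
[[250.6 230.4]
 [250.9 242.1]
 [250.9 250.5]]
tcp_pos: [520.5, -110.8, 22.7]
force: [0.5, 0.4, -1.1]
width: 11.7
```

```bash
python3 -m crank '[[0,0,2,0,0,0],[0,0,2,0,0,0],[0,0,2,0,0,0],[0,0,0,0,0,0],[0,0,0,0,0,0]]'| grep -E 'pos|force|wid'
python3 -m crank '[[0,0,0.7,0,0,0],[0,0,0.7,0,0,0],[0,0,0,0,0,0]]'| grep -E 'pos|force|wid'
python3 -m crank '[[0,0,0.5,0,0,0],[0,0,0.5,0,0,0],[0,0,0,0,0,0]]'| grep -E 'pos|force|wid'
```

```text
tcp_pos: [520.3, -110.8, 16.5]
force: [0.5, -1.1, -1.4]
width: 11.9
tcp_pos: [520.4, -110.8, 15.1]
force: [0.4, 0.8, 0.0]
width: 11.7
tcp_pos: [520.4, -110.8, 14.1]
force: [-0.6, 0.5, -1.5]
width: 11.8
```

```bash
python3 -m crank '[[0,0,0.5,0,0,0],[0,0,0,0,0,0]]'| grep -E 'pos|force|wid'
python3 -m crank '[[0,0,0.5,0,0,0],[0,0,0,0,0,0]]'| grep -E 'pos|force|wid'
```

```text
tcp_pos: [520.4, -110.8, 13.7]
force: [-0.6, -0.3, -2.6]
width: 11.5
tcp_pos: [520.4, -110.8, 13.2]
force: [-0.5, -0.7, -1.5]
width: 11.6
```

```bash
python3 -m crank '[[0,0,0.5,0,0,0],[0,0,0,0,0,0]]'| grep -E 'pos|force|wid'
python3 -m crank '[[0,0,0.4,0,0,0],[0,0,0,0,0,0]]'| grep -E 'pos|force|wid'
```

```text
tcp_pos: [520.4, -110.8, 12.7]
force: [-0.2, -0.3, -1.1]
width: 11.8
tcp_pos: [520.4, -110.8, 12.3]
force: [-0.1, -0.7, -1.9]
width: 11.9
```

```bash
python3 -m crank '[[0,0,0.3,0,0,0],[0,0,0,0,0,0]]'| grep -E 'pos|force|wid'
```

```text
tcp_pos: [520.5, -110.8, 12.1]
force: [-0.2, -0.2, -1.1]
width: 11.7
```

```bash
python3 -m crank '[[0,0,0.4,0,0,0],[0,0,0,0,0,0]]'| grep -E 'pos|force|wid'
python3 -m crank '[[0,0,0.4,0,0,0],[0,0,0,0,0,0]]'| grep -E 'pos|force|wid'
```

```text
tcp_pos: [520.5, -110.8, 12.1]
force: [-2.6, 1.5, 5.2]
width: 12.0
tcp_pos: [520.6, -110.8, 12.1]
force: [-4.5, 1.2, 9.6]
width: 11.7
```

```bash
python3 -m crank '[[0,0,0.3,0,0,0],[0,0,0,0,0,0]]'| grep -E 'pos|force|wid'
```

```text
tcp_pos: [520.6, -110.9, 12.1]
force: [-7.0, 2.4, 13.4]
width: 11.6
```

Floor felt at 12.1, exactly as predicted. I ease off the load, then let go.

```bash
python3 -m crank '[[0,0,-0.9,0,0,0],[0,0,0,0,0,0],[0,0,0,0,0,0]]' 0 10| grep -E 'pos|force|wid'
python3 -m crank '[[0,0,0,0,0,0],[0,0,0,0,0,0],[0,0,0,0,0,0],[0,0,0,0,0,0],[0,0,0,0,0,0],[0,0,0,0,0,0]]' 40| grep -E 'pos|force|wid'
python3 -c "
from h import *
need((520.4,-110.3,40))"
```

```text
tcp_pos: [520.5, -110.8, 12.0]
force: [-1.4, -0.2, 4.5]
width: 11.8
tcp_pos: [520.4, -110.8, 11.8]
force: [0.1, 0.2, 0.2]
width: 39.6
t 24.73 pos [ 520.4  -110.76   11.79] yaw 29.11 z [-1.e-04  0.e+00 -1.e+00] F [0.1 0.2 0.2] w 39.6 q6 0.805
tool shift [  0.23  -0.41 -28.21] turn z None
```

Released. I retreat straight up, then step aside so the cameras can see.

```bash
python3 -m crank '[[0,0,-5,0,0,0],[0,0,-10,0,0,0],[0,0,-20,0,0,0],[0,0,-25,0,0,0],[0,0,-25,0,0,0],[0,0,-30,0,0,0],[0,0,-30,0,0,0],[0,0,-30,0,0,0],[0,0,-20,0,0,0],[0,0,0,0,0,0]]'| grep -E 'pos|force|wid'
python3 -m crank '[[-10,20,0,0,0,0],[-15,33,0,0,0,0],[-15,33,0,0,0,0],[-15,33,0,0,0,0],[-15,33,0,0,0,0],[-15,33,0,0,0,0],[-15,33,0,0,0,0],[-15,33,0,0,0,0],[-10,20,0,0,0,0],[0,0,0,0,0,0]]'| grep -E 'pos|force|wid'
python3 - <<'E'
from h import *
ims=[]
for cam,o in(("side",(170,80)),("top",(180,150))):
    f=manip.grab_frame(cam)[:,:,::-1]; cv2.imwrite(f"pics/{cam}7.png",f)
cv2.imwrite("pics/p9.png",cv2.resize(np.hstack([cv2.imread("pics/side7.png"),cv2.imread("pics/top7.png")]),(800,300)))
s=cv2.imread("pics/side7.png")
im=cv2.resize(s[120:360,160:340],(450,600),interpolation=cv2.INTER_CUBIC);cv2.imwrite("pics/p10.png",im)
E
```

```text
tcp_pos: [521.6, -111.1, 212.9]
force: [0.3, -0.4, 0.1]
width: 39.9
tcp_pos: [542.2, -412.0, 206.0]
force: [-0.4, -0.0, -0.0]
width: 39.9
```

View pics/p9.png

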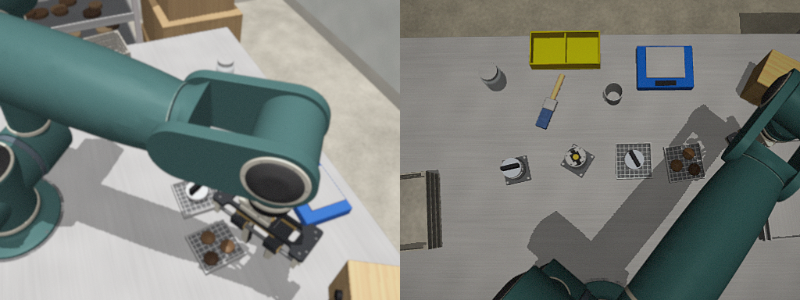

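View pics/p10.png

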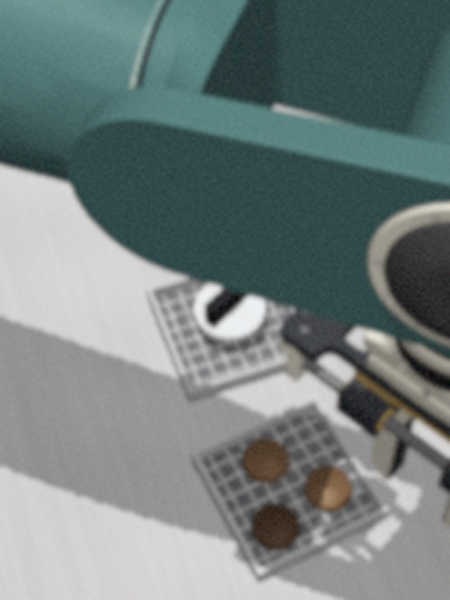

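The top picture shows the canister mouth open (orange spring at about (225,203)). The cap is upright, wing on top, near the tray centre at about (299,205). The low canister and mushrooms look unmoved. One numeric check, then I hand in.

```bash
python3 - <<'E'
from h import *
t=cv2.imread("pics/top7.png");g=t[190:222,284:316].max(axis=2)
n,l,s,c=cv2.connectedComponentsWithStats((g<50).astype(np.uint8))
for i in range(1,n):
    if s[i,4]>25:
        ys,xs=np.nonzero(l==i);w=atz("top",np.c_[xs+284.,ys+190.],65)[:,:2]
        print(s[i,4],cv2.minAreaRect(w.astype(np.float32)))
a=cv2.imread("pics/top0.png").astype(int);d=np.abs(a-t).max(2)
print("low canister diff",d[200:236,130:168].mean())
need((0,0,0)); print(manip.state()["qd"].round(3))
manip.sign_off()
E
```

```text
112 ((520.6151733398438, -108.64957427978516), (56.78630828857422, 12.702530860900879), 28.778566360473633)
low canister diff 13.739035087719298
t 26.5 pos [ 542.68 -408.79  206.57] yaw 29.04 z [-6.e-04  7.e-04 -1.e+00] F [ 1.5 -0.1  0.9] w 39.9 q6 0.381
tool shift [-276.03 -620.63  207.15] turn z None
[ 0.024 -0.026  0.019  0.003  0.     0.004]
the job is handed in; nothing more can be done
```

The tall canister is open and its cap stands upright, wing on top, near the centre of the empty tray. I handed the job in at 26.5 s.

**What I did:** I gripped the wing and pressed the cap down to its seat. The seat was about 9.5 mm down, and the push peaked at about 19 N. I twisted it 59° anticlockwise without feeling the catch or stop, let it rise on the spring, and lifted it clear. I lowered it until it touched the tray floor (13 N at most), eased off, let go and moved away.

**Last checks:**
- **Cap:** in the last top picture the wing measures 57 × 13 mm at its expected height (56 × 12 mm given). It lies 1–2 mm from the tray centre.
- **Canister and bystanders:** the mouth is open. The low canister and the mushrooms look unmoved by eye.
- **Arm:** it was clear of everything, with about 1–2 N on the wrist sensor, but still settling slightly (joint speeds up to 0.03 rad/s).

**What failed or disagreed:**
- **First grip:** it closed on nothing. The finger tips really sit about 27 mm higher than the reported tool position, though sideways the two agree. I found this in the pictures, confirmed it by lightly touching the cap's disc (about 4–5 N), and gripped again.
- **Low canister picture check:** a before/after comparison gave an average difference of 14 grey levels. I put that down to noise and changed shadows, but did not check further.

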